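# Open the touch-latch bay that holds the caster

### The arm

A 6-joint arm with a two-finger parallel gripper is mounted at the origin on the work surface. World frame = base frame: x ahead of the robot, y to its left, z up, the work surface at z = 0. Lengths are in m, angles in rad, forces in N, time in s.
With the tool pointing down it reaches from about 0.35 to 0.925 m from the base axis. Payload 6.4 kg.
Tool frame: the origin (TCP) lies on the centre line of the jaws, within the pads' length; the fingertips stand 19 mm ahead of it and the grasp point (between the pads) is the TCP (bot.nose_length is the distance from the TCP to the fingertips, in m); z points along the fingers, x is the direction in which the jaws open and shut, and the axes are right-handed (so a half turn about z gives the same grasp; the last joint's range is limited). The gripper opens to 85 mm and grips with 20 to 120 N. Pads are 22 mm wide; open, the fingers measure 114 mm over their backs; the gripper's body (76 mm by 85 mm) begins 54 mm behind the grasp point. The pads swing forward as they close: fully open they stand 13 mm farther back than shut.
Start: joints at [1.019, 0.245, 1.558, -0, 1.339, -0.174], TCP at [0.24, 0.604, 0.25] pointing down, gripper open.
Joint ranges: [-3.13, 3.13], [-1.02, 2.26], [0.13, 2.54], [-0.95, 4.09], [0.21, 2.88], [-2.74, 2.74]. Speed limits (rad/s): [2.57, 2.57, 3.14, 3.14, 3.14, 3.14].

### API

Orientations are given as [roll, pitch, yaw] about the fixed x, y, z axes, in that order (R = Rz(yaw) Ry(pitch) Rx(roll)).
In Python, from bench import bot gives the robot as it stands.
- The arm moves only by the tool apply_moves, never from a script. Its argument "increments" is a list of rows, each a list of 3 entries, a list of its own where there are three numbers: the shift along the tool's x, y, z in mm, then the turn, a rotation vector about the tool's x, y, z in rad, then the opening, from -1 (shut) to 1 (fully open). A call has 1 to 20 rows; each row is the pose to reach, as a shift and turn from the pose commanded when the call began, along the tool's axes at that moment; what a row does not reach only later rows make up. A row lasts 1/12 s, in which the tool goes at most 41.7 mm and 7.16 degrees, less where a joint would pass 70% of its speed; a pose out of reach is approached as far as the arm can. A call with a gripper value outside its range is refused whole. The fingers move at their own pace and stop on an object; "grip_force" is the grip in N (left out, the last holds). Time passes only in rows, so rows that repeat a pose let the fingers close. It gives the time, the measured TCP pose, the force and the opening at its end, in the units of the state.
- bot.sense(): the state, without advancing time (a new reading comes with each control period).
- bot.get_image(name): name is "scene" or "top" or "wrist"; returns a dict with "frame" (420x560x3 uint8, red, green, blue), "vfov" (degrees; the focal length in pixels is half the picture's height over the tangent of half this angle, whatever the lens; pixels are square), "cx", "cy" (the principal point, pixels), "R" (3x3) and "t" (3): a world point X has camera coordinates R X + t; the wrist camera has in their place "tool_from_camera" (4x4, takes a point from camera to tool coordinates, whose origin is the TCP and whose axes are the tool frame's). Camera axes: x right, y down, z forward; pixel columns grow to the right and rows downward; lengths in m; the calibration is good to about 2 mm. A picture is of the moment at which its call begins: read the wrist's pose just before it. There is no depth.
- bot.hand_in(): hands the job in, once; it reports no verdict.
Trained networks look in a picture, given as the dict that the camera call returned (one of the last four; its "shot" number tells which), for a name from the list of things; names that differ only in an ending like _2 or _b are one class to them, and where a whole thing is asked for, a point or a joint stands for the part that bears it (a point fixed in the world has none). Each returns a list of dicts, best first, with "confidence" (0 to 1); they miss things now and then, are a little off and sometimes report something else, mostly with a low value. They report only what shows in the picture. A call takes as long as a camera call.
- bot.recognise(picture, label): "bbox" ([left, top, width, height] in pixels, round what is visible of it).
- bot.spot_point(picture, label): "xy" ([column, row] in pixels: a listed point, or the origin of a listed thing).
The state is a dict: "clock": time; "joint_pos": joint angles; "joint_vel": joint speeds; "joint_torque": joint torques, N m; "ee_pos": TCP position; "eef_rot": TCP orientation; "ft_force": force on the tool from outside, world axes, zero at the start; "torque": the same for the moment, N m; "finger_gap": opening from 0.0 (shut) to 1.0 (fully open).
Only numpy, scipy, OpenCV 4.12 (cv2) and the standard library are available. Lean on these libraries where they do the work, as an engineer would, in place of code of your own. Each camera call takes 0.05 s, during which the arm holds its last target.

### The job

Open the compartment of the grey three-bay parts organizer that holds the swivel caster: press its lid down at the front lip until the touch catch lets go, take your fingers off so the spring lifts it ajar, then push that lid on back with your fingers until it stands fully open against its stop. Leave the other two lids shut, take nothing out of the bays, and do not disturb the things lying around.

Things in the scene. Friction and masses are not known exactly. Their poses are not given: they have to be found in the camera images.
- organizer: Grey plastic organizer, 150 mm deep (x), 330 mm wide (y), fixed to the bench. Three open-topped bays side by side, centres at its y = +108 (left), 0 (mid), -108 mm (right); floor 4 mm up, front wall 76 mm, end walls 88 mm high. Each bay has its own clear lid in a grey frame. Origin: centre of its underside; its front (-x) faces the robot, up to 0.25 rad askew.
- caster: Steel swivel caster lying in one of the three bays with its 60 x 45 mm mounting plate down and its 40 mm black wheel up, 55 mm high. Origin: centre of the plate's underside, z up. It may be in any bay.
- ubolt: Steel U-bolt with cross plate, 56 x 58 x 15 mm, lying flat in another bay. Origin: centre of its underside. Bystander.
- bearing: Steel ring bearing, 48 mm outside, 20 mm bore, 15 mm high, flat in the third bay. Origin: centre of its underside. Bystander.
- lid_left (a joint): Hinge of the left (+y) lid, rad: 0 shut and latched, negative pressed down (stop -0.045), stop 1.75 fully open, leaning back past upright. Push-push catch: lip pressed to the stop (3 to 4 N frees it at about -0.025) and let go, a damped spring lifts it in about 1 s to 0.55 rad. From there a stiff hinge (1 to 2 N at the lip) that stays where left; pressed right down again, it relatches.
- lid_left_lip (a point): Where to press the left (+y) lid: middle of its 28 mm deep grey front lip, on top, 141 mm from the hinge axis, 14 mm behind the front edge, 90 mm above the bench when shut; moves with the lid. x along the lid to the hinge, y along the hinge, z out of the top. Lid 104 mm wide, 4 mm thick, 155 mm from hinge to front edge, where a skirt turns down 9 mm; no handle.
- lid_left_hinge (a point): Middle of the left (+y) lid's hinge axis (along y), at the far (+x) side of the organizer, 86 mm above the bench, 4 mm below the shut lid's top face; turns with the lid.
- lid_mid (a joint): Hinge of the middle lid, rad: 0 shut and latched, negative pressed down (stop -0.045), stop 1.75 fully open, leaning back past upright. Push-push catch: lip pressed to the stop (3 to 4 N frees it at about -0.025) and let go, a damped spring lifts it in about 1 s to 0.55 rad. From there a stiff hinge (1 to 2 N at the lip) that stays where left; pressed right down again, it relatches.
- lid_mid_lip (a point): Where to press the middle lid: middle of its 28 mm deep grey front lip, on top, 141 mm from the hinge axis, 14 mm behind the front edge, 90 mm above the bench when shut; moves with the lid. x along the lid to the hinge, y along the hinge, z out of the top. Lid 104 mm wide, 4 mm thick, 155 mm from hinge to front edge, where a skirt turns down 9 mm; no handle.
- lid_mid_hinge (a point): Middle of the middle lid's hinge axis (along y), at the far (+x) side of the organizer, 86 mm above the bench, 4 mm below the shut lid's top face; turns with the lid.
- lid_right (a joint): Hinge of the right (-y) lid, rad: 0 shut and latched, negative pressed down (stop -0.045), stop 1.75 fully open, leaning back past upright. Push-push catch: lip pressed to the stop (3 to 4 N frees it at about -0.025) and let go, a damped spring lifts it in about 1 s to 0.55 rad. From there a stiff hinge (1 to 2 N at the lip) that stays where left; pressed right down again, it relatches.
- lid_right_lip (a point): Where to press the right (-y) lid: middle of its 28 mm deep grey front lip, on top, 141 mm from the hinge axis, 14 mm behind the front edge, 90 mm above the bench when shut; moves with the lid. x along the lid to the hinge, y along the hinge, z out of the top. Lid 104 mm wide, 4 mm thick, 155 mm from hinge to front edge, where a skirt turns down 9 mm; no handle.
- lid_right_hinge (a point): Middle of the right (-y) lid's hinge axis (along y), at the far (+x) side of the organizer, 86 mm above the bench, 4 mm below the shut lid's top face; turns with the lid.
- jar: Clear glass jar with steel lid, 72 mm across, 104 mm high. Origin: centre of its underside. Loose bystander on the bench.
- oil_can: Steel can with a paper band, 56 mm across, 130 mm high. Origin: centre of its underside. Loose bystander on the bench.
- level: Orange spirit level standing on edge, 235 x 23 x 50 mm, long axis x. Origin: centre of its underside. Loose bystander on the bench.
- socket_rail: Chrome rail with six sockets standing on it, 240 x 36 x 31 mm, long axis x. Origin: centre of its underside. Loose bystander on the bench.
- tape_measure: Tape measure, 73 x 34 x 62 mm. Origin: centre of its underside. Loose bystander on the bench.
- wrench: Wrench 170 mm long, lying along its x. Origin: centre of its underside. Loose bystander on the bench.

How it is judged:
By the outcome, as a careful person would: the job done as asked, in the order asked, and still so for the second after the job is handed in, with the robot touching nothing.
It also fails if it takes over 40 s, if anything falls off the work surface, if the arm or the gripper's body presses on something with over 40 N, if the wrist force passes 120 N, or if a joint passes its speed limit or range.

## Working session

There is one attempt and no reset: what is moved stays moved. The work goes in short steps, Python scripts to look and compute and a tool call to move; the robot and the scene stay as the last step left them, time stands still between calls to the robot, and variables do not carry over. Pictures are saved under pics/ and viewed, and the job is handed in when it is done.

Besides the shell and the picture viewer there is one more tool, called after ">>>" by a JSON object that holds its "name" and its "arguments". apply_moves: Moves the arm, as the interface text tells. Its arguments: {"type":"object","properties":{"increments":{"type":"array","items":{"type":"array"}},"grip_force":{"type":"number"}},"required":["increments"]}

```bash
mkdir -p pics; ls
cat > h.py <<'E'
import numpy as np,cv2
from bench import bot
def shot(n,f):
    p=bot.get_image(n); cv2.imwrite('pics/'+f,p['frame'][:,:,::-1]); return p
def ray(p,uv):
    h=p['frame'].shape[0]; f=h/2/np.tan(np.radians(p['vfov'])/2)
    d=np.array([(uv[0]-p['cx'])/f,(uv[1]-p['cy'])/f,1.])
    R=np.array(p['R']);t=np.array(p['t'])
    return -R.T@t, R.T@d
def atz(p,uv,z):
    c,d=ray(p,uv); return c+d*(z-c[2])/d[2]
def proj(p,X):
    h=p['frame'].shape[0]; f=h/2/np.tan(np.radians(p['vfov'])/2)
    c=np.array(p['R'])@np.array(X)+np.array(p['t']); return [round(f*c[0]/c[2]+p['cx'],1),round(f*c[1]/c[2]+p['cy'],1)]
E
python3 - <<'E'
from h import *
s=bot.sense();print(s)
for n in('scene','top'):
    p=shot(n,n+'1.png')
    print(n,p['vfov'],p['cx'],p['cy'],ray(p,(280,210)))
    for l in['caster','ubolt','bearing','organizer']:
        print(l,[(np.round(d['bbox']).tolist(),round(d['confidence'],2)) for d in bot.recognise(p,l)[:3]])
    for s in('left','mid','right'):
        for q,z in(('lip',.09),('hinge',.086)):
            print(s,q,[(np.round(d['xy']).tolist(),round(d['confidence'],2),np.round(atz(p,d['xy'],z),3).tolist()) for d in bot.spot_point(p,f'lid_{s}_{q}')[:2]])
    for l in['caster','ubolt','bearing','jar','oil_can','level','socket_rail','tape_measure','wrench']:
        print(l,[(np.round(d['xy']).tolist(),round(d['confidence'],2),np.round(atz(p,d['xy'],0.004),3).tolist()) for d in bot.spot_point(p,l)[:2]])
E
```

```text
pics
{'clock': 0.0, 'joint_pos': array([ 1.01891152e+00,  2.45838870e-01,  1.55903533e+00, -9.86367215e-06,
        1.33871802e+00, -1.74110577e-01]), 'joint_vel': array([-2.54655828e-03,  1.41612811e-03, -1.60147984e-05,  8.51547065e-04,
        1.06721681e-03, -1.13143935e-03]), 'joint_torque': array([-5.32626727e-04, -4.29508030e+01, -3.26130080e+01, -9.37849495e-05,
        5.28055054e-03,  2.51070793e-05]), 'ee_pos': array([0.23947221, 0.6037031 , 0.24915298]), 'eef_rot': array([-3.14125571e+00,  1.97099674e-03,  1.19302471e+00]), 'ft_force': array([-0.6402044 ,  0.77161988, -0.37850998]), 'torque': array([-0.01345183, -0.03720204, -0.03263116]), 'finger_gap': 0.9943776976697546}
scene 56.380455070202025 287.41612022840565 201.59799735764676 (array([ 1.21644386, -0.21529647,  0.59226238]), array([-0.75772566,  0.25745462, -0.60032246]))
caster []
ubolt [([244.0, 177.0, 72.0, 44.0], 0.66)]
bearing []
organizer [([200.0, 158.0, 162.0, 120.0], 0.56)]
left lip [([302.0, 168.0], 0.69, [0.442, 0.11, 0.09]), ([339.0, 197.0], 0.43, [0.586, 0.138, 0.09])]
left hinge [([340.0, 196.0], 0.5
[... 1232 characters left out ...]
86])]
mid lip [([286.0, 268.0], 0.65, [0.469, 0.015, 0.09])]
mid hinge [([276.0, 200.0], 0.71, [0.615, 0.037, 0.086])]
right lip [([342.0, 257.0], 0.93, [0.492, -0.103, 0.09])]
right hinge [([327.0, 190.0], 0.56, [0.636, -0.074, 0.086])]
caster []
ubolt [([376.0, 209.0], 0.47, [0.61, -0.193, 0.004])]
bearing []
jar [([176.0, 238.0], 0.85, [0.544, 0.267, 0.004])]
oil_can [([376.0, 208.0], 0.56, [0.611, -0.195, 0.004])]
level [([264.0, 174.0], 0.68, [0.695, 0.067, 0.004]), ([340.0, 257.0], 0.18, [0.498, -0.108, 0.004])]
socket_rail [([298.0, 304.0], 0.68, [0.394, -0.011, 0.004])]
tape_measure [([400.0, 286.0], 0.7, [0.433, -0.242, 0.004])]
wrench [([195.0, 325.0], 0.63, [0.347, 0.219, 0.004])]
```

Run:
```python
import cv2
a=cv2.imread('pics/scene1.png');b=cv2.imread('pics/top1.png')
cv2.imwrite('pics/sc.png',cv2.resize(a[120:300,130:400],None,fx=2.9,fy=2.9,interpolation=3))
cv2.imwrite('pics/tc.png',cv2.resize(b[150:350,150:420],None,fx=2.9,fy=2.9,interpolation=3))
```

```text
(no output)
```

View pics/sc.png

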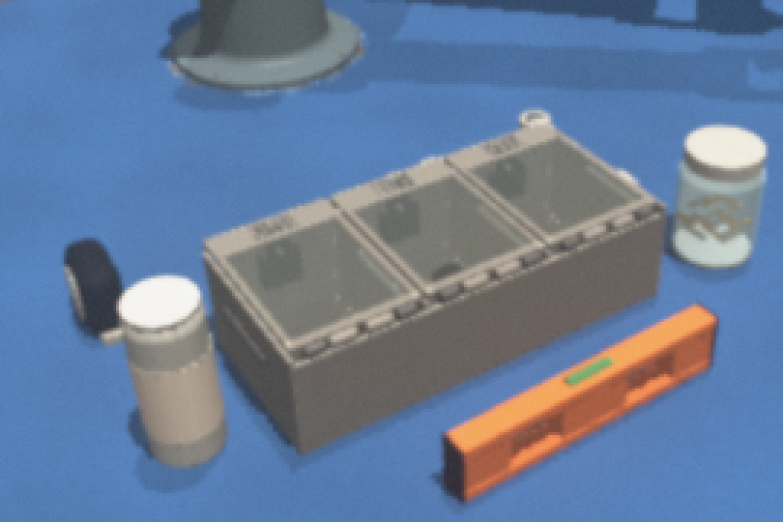

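View pics/tc.png

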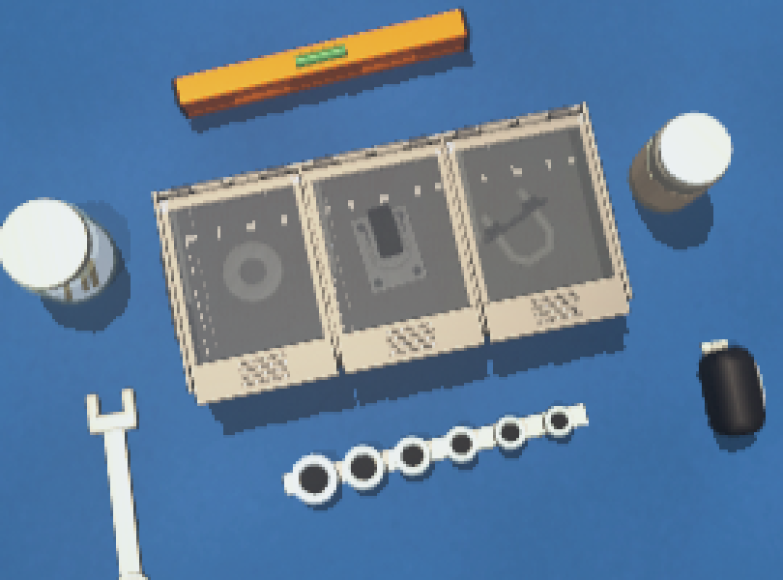

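View pics/top1.png

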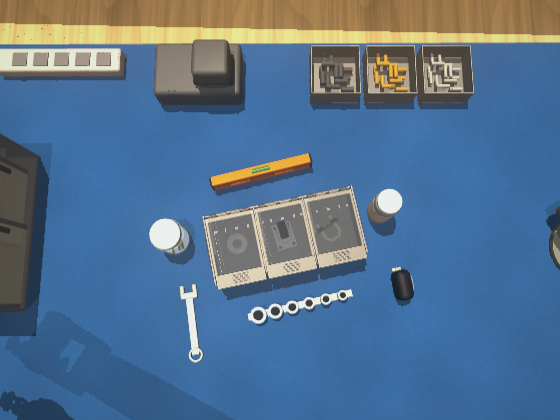

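The caster is in the middle bay: its wheel and mounting plate show at about (281, 230) in the top view. The bearing is in the left bay and the U-bolt in the right. Next I'll fit the organizer's pose.

```bash
cat > fit.py <<'E'
from h import *
from scipy.optimize import least_squares
ps=[bot.get_image('top'),bot.get_image('scene')]
obs=[]
for i,p in enumerate(ps):
    for s,y in(('left',.108),('mid',0),('right',-.108)):
        for q,x,z in(('lip',-.141,.09),('hinge',0,.086)):
            for d in bot.spot_point(p,f'lid_{s}_{q}')[:1]: obs.append((i,(x,y,z),d['xy']))
# hand-read corners of lids' top, top view (lid outer edges +-160, front -155)
for uv,x,y in(((217.9,288.6),-.155,.16),((367.2,252.4),-.155,-.16)): obs.append((0,(x,y,.09),uv))
def W(v,X):
    c,s=np.cos(v[2]),np.sin(v[2]); return np.array([v[0]+c*X[0]-s*X[1],v[1]+s*X[0]+c*X[1],X[2]])
def res(v): return np.concatenate([np.array(proj(ps[i],W(v,X)))-uv for i,X,uv in obs])
r=least_squares(res,[.61,.03,.22],loss='soft_l1',f_scale=2)
print('hinge mid, yaw',r.x); print(np.round(res(r.x),1).reshape(-1,2).tolist())
L=W(r.x,(-.141,0,.09));print('lip',L)
np.save('pose.npy',r.x)
s=bot.sense();print(s['ee_pos'],s['eef_rot'])
from scipy.spatial.transform import Rotation as Ro
R=Ro.from_euler('xyz',s['eef_rot']).as_matrix()
T=Ro.from_euler('xyz',[np.pi,0,r.x[2]+np.pi/2]).as_matrix()
print('turn',Ro.from_matrix(R.T@T).as_rotvec(),'shift to lip with tip 40mm above',R.T@(L+[0,0,.059]-s['ee_pos'])*1000)
E
python3 fit.py
```

```text
hinge mid, yaw [0.61 0.03 0.22]
[[2.3, -0.1], [0.6, -1.1], [4.0, -3.6], [2.0, 0.3], [2.5, -1.1], [1.2, 0.6], [-1.0, 2.4], [-1.8, -0.7], [-0.1, 1.7], [-0.4, -0.7], [-2.6, 1.4], [0.1, 5.2], [2.6, 1.2], [2.2, 3.5]]
lip [ 0.47239846 -0.00077038  0.09      ]
[0.23975975 0.60416687 0.25024448] [-3.14156494e+00  8.10869804e-05  1.19297298e+00]
turn [-5.11228600e-05  7.03730193e-05 -5.97823349e-01] shift to lip with tip 40mm above [-476.44268586  439.39373302  101.2709378 ]
```

```bash
sed -i 's/round(f\*c\[0\]\/c\[2\]+p\[.cx.\],1)/f*c[0]\/c[2]+p["cx"]/; s/round(f\*c\[1\]\/c\[2\]+p\[.cy.\],1)/f*c[1]\/c[2]+p["cy"]/' h.py; tail -2 h.py; python3 fit.py
```

```text
h=p['frame'].shape[0]; f=h/2/np.tan(np.radians(p['vfov'])/2)
    c=np.array(p['R'])@np.array(X)+np.array(p['t']); return [f*c[0]/c[2]+p["cx"],f*c[1]/c[2]+p["cy"]]
hinge mid, yaw [0.61110596 0.03301659 0.20435278]
[[-1.9, -0.0], [-95.2, 24.1], [5.6, -3.3], [2.0, 0.8], [-0.6, -0.9], [-0.1, -1.8], [-0.5, 2.7], [-0.4, -0.1], [2.1, -3.6], [0.0, -1.0], [-0.1, 1.4], [-1.5, 1.3], [-0.2, -0.2], [-0.0, 4.3]]
lip [0.47303981 0.00440298 0.09      ]
[0.23977051 0.60418461 0.2502989 ] [-3.14158563e+00 -1.82644634e-05  1.19298853e+00]
turn [-1.50615034e-06 -1.97896635e-05 -5.82160573e-01] shift to lip with tip 40mm above [-471.43495207  438.06851964  101.28720968]
```

>>> {"name": "apply_moves", "arguments": {"increments": [[[-120, 110, 0], [0, 0, -0.15], -1], [[-471, 438, 0], [0, 0, -0.58], -1], [[-471, 438, 0], [0, 0, -0.58], -1], [[-471, 438, 0], [0, 0, -0.58], -1], [[-471, 438, 0], [0, 0, -0.58], -1], [[-471, 438, 0], [0, 0, -0.58], -1], [[-471, 438, 0], [0, 0, -0.58], -1], [[-471, 438, 0], [0, 0, -0.58], -1], [[-471, 438, 0], [0, 0, -0.58], -1], [[-471, 438, 0], [0, 0, -0.58], -1], [[-471, 438, 0], [0, 0, -0.58], -1], [[-471, 438, 0], [0, 0, -0.58], -1], [[-471, 438, 0], [0, 0, -0.58], -1], [[-471, 438, 0], [0, 0, -0.58], -1], [[-471, 438, 0], [0, 0, -0.58], -1], [[-471, 438, 40], [0, 0, -0.58], -1], [[-471, 438, 80], [0, 0, -0.58], -1], [[-471, 438, 100], [0, 0, -0.58], -1], [[-471, 438, 115], [0, 0, -0.58], -1], [[-471, 438, 115], [0, 0, -0.58], -1]]}}

```text
clock: 5.07
ee_pos: [0.4705, 0.0051, 0.1316]
eef_rot: [-3.135, -0.003, 1.772]
ft_force: [-0.7, 0.4, -0.3]
finger_gap: -0.003
```

Run:
```python
from h import *
p=shot('top','t2.png');q=shot('scene','s2.png')
print(bot.nose_length)
s=bot.sense();print(s['ee_pos'])
a=p['frame'][180:310,180:390];b=q['frame'][130:260,190:400]
c=np.vstack([a,b])[:,:,::-1];cv2.imwrite('pics/c2.png',cv2.resize(c,None,fx=2.3,fy=2.3,interpolation=3))
```

```text
0.019
[0.47321627 0.00479237 0.13553929]
```

View pics/c2.png

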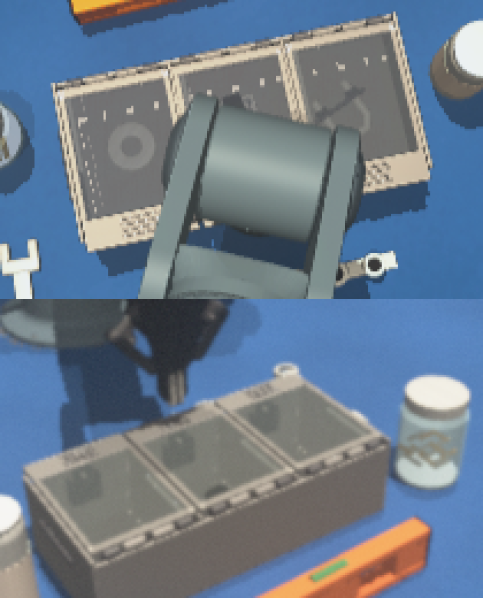

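>>> {"name": "apply_moves", "arguments": {"increments": [[[0, 0, 15], [0, 0, 0], -1], [[0, 0, 24], [0, 0, 0], -1], [[0, 0, 27], [0, 0, 0], -1], [[0, 0, 29], [0, 0, 0], -1], [[0, 0, 31], [0, 0, 0], -1], [[0, 0, 31], [0, 0, 0], -1]]}}

```text
clock: 5.67
ee_pos: [0.4735, 0.0048, 0.1048]
eef_rot: [3.141, 0.0, 1.773]
ft_force: [-1.9, 0.5, 1.6]
finger_gap: -0.001
```

>>> {"name": "apply_moves", "arguments": {"increments": [[[0, 0, 1.5], [0, 0, 0], -1], [[0, 0, 3], [0, 0, 0], -1], [[0, 0, 3], [0, 0, 0], -1]]}}

```text
clock: 5.92
ee_pos: [0.4736, 0.0048, 0.1026]
eef_rot: [-3.142, 0.0, 1.773]
ft_force: [-6.0, 1.2, 10.8]
finger_gap: 0.002
```

>>> {"name": "apply_moves", "arguments": {"increments": [[[0, 0, -35], [0, 0, 0], -1], [[0, 0, -75], [0, 0, 0], -1], [[0, -25, -105], [-0.1, 0, 0], -1], [[0, -55, -120], [-0.2, 0, 0], -1], [[0, -75, -120], [-0.32, 0, 0], -1], [[0, -85, -110], [-0.44, 0, 0], -1], [[0, -85, -90], [-0.56, 0, 0], -1], [[0, -85, -70], [-0.68, 0, 0], -1], [[0, -85, -50], [-0.785, 0, 0], -1], [[0, -85, -40], [-0.785, 0, 0], -1], [[0, -85, -40], [-0.785, 0, 0], -1], [[0, -85, -40], [-0.785, 0, 0], -1]]}}

```text
clock: 6.92
ee_pos: [0.4502, -0.0019, 0.1727]
eef_rot: [2.393, -0.003, 1.766]
ft_force: [-0.6, 0.3, -0.8]
finger_gap: 0.001
```

Run:
```python
from h import *
p=shot('top','t3.png');q=shot('scene','s3.png')
s=bot.sense();print(s['clock'],s['ee_pos'],s['eef_rot'],s['joint_pos'].round(2))
a=p['frame'][170:310,180:390];b=q['frame'][110:250,190:400]
c=np.vstack([a,b])[:,:,::-1];cv2.imwrite('pics/c3.png',cv2.resize(c,None,fx=2.1,fy=2.1,interpolation=3))
```

```text
7.0167 [ 0.45034539 -0.00214056  0.17324182] [ 2.39219366 -0.00248719  1.76597085] [-0.51 -0.57  2.54  0.75  0.7  -2.74]
```

View pics/c3.png

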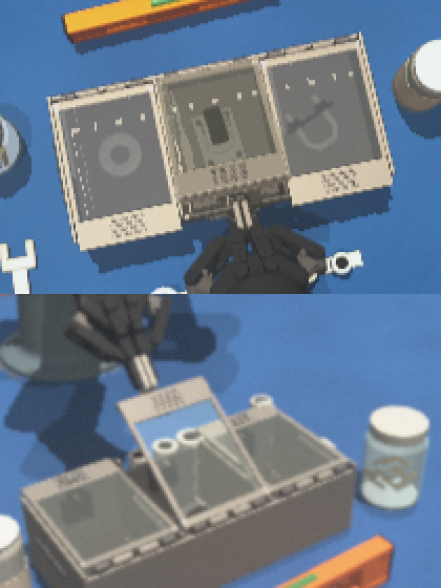

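>>> {"name": "apply_moves", "arguments": {"increments": [[[0, 28, -28], [0, 0, 0], -1], [[0, 50, -57], [0.12, 0, 0], -1], [[0, 50, -64], [0.24, 0, 0], -1], [[0, 50, -64], [0.36, 0, 0], -1], [[0, 50, -64], [0.48, 0, 0], -1], [[0, 50, -64], [0.6, 0, 0], -1], [[0, 50, -64], [0.72, 0, 0], -1], [[0, 50, -64], [0.785, 0, 0], -1], [[0, 50, -64], [0.785, 0, 0], -1], [[0, 50, -64], [0.785, 0, 0], -1]]}}

```text
clock: 7.85
ee_pos: [0.4438, -0.0039, 0.254]
eef_rot: [-3.107, -0.003, 1.765]
ft_force: [-0.5, -0.9, -0.7]
finger_gap: -0.001
```

Run:
```python
from h import *
s=bot.sense();print(s['clock'],s['ee_pos'],s['eef_rot'],s['joint_pos'].round(2))
```

```text
7.85 [ 0.44379831 -0.00387587  0.25395102] [-3.10708588 -0.00332729  1.76541915] [-0.26 -0.25  2.04 -0.01  1.38 -2.02]
```

>>> {"name": "apply_moves", "arguments": {"increments": [[[0, -10, 0], [-0.12, 0, 0], -1], [[0, -10, 0], [-0.24, 0, 0], -1], [[0, -10, 25], [-0.36, 0, 0], -1], [[0, -10, 60], [-0.385, 0, 0], -1], [[0, -10, 90], [-0.385, 0, 0], -1], [[0, -10, 108], [-0.385, 0, 0], -1], [[0, -10, 108], [-0.385, 0, 0], -1], [[0, -10, 108], [-0.385, 0, 0], -1]]}}

```text
clock: 8.52
ee_pos: [0.4291, -0.0063, 0.1461]
eef_rot: [2.792, -0.004, 1.764]
ft_force: [0.8, 0.1, 0.7]
finger_gap: -0.001
```

```bash
cat > st.py <<'E'
from h import *
from scipy.spatial.transform import Rotation as Ro
s=bot.sense();print(s['clock'],s['ee_pos'],s['eef_rot'],s['joint_pos'].round(2),s['ft_force'].round(1))
v=np.load('pose.npy');M=Ro.from_euler('z',v[2]).as_matrix()
T=M.T@(s['ee_pos']-[v[0],v[1],0])*1000; R=M.T@Ro.from_euler('xyz',s['eef_rot']).as_matrix()
print('TCP in hinge frame',T.round(1),'front tip corner',(T+R@[0,11,19]).round(1),'axes\n',R.round(3))
E
python3 st.py
python3 - <<'E'
from h import *
q=shot('scene','s4.png')
b=q['frame'][90:270,170:410][:,:,::-1];cv2.imwrite('pics/c4.png',cv2.resize(b,None,fx=3,fy=3,interpolation=3))
E
```

```text
8.5167 [ 0.42909996 -0.00628641  0.14605939] [ 2.7922528  -0.00366659  1.76378322] [-0.39 -0.39  2.38  0.25  0.87 -2.29] [0.8 0.1 0.7]
TCP in hinge frame [-186.2   -1.6  146.1] front tip corner [-169.4   -1.7  132. ] axes
 [[ 0.011  0.94   0.342]
 [ 1.    -0.012 -0.   ]
 [ 0.004  0.342 -0.94 ]]
```

View pics/c4.png

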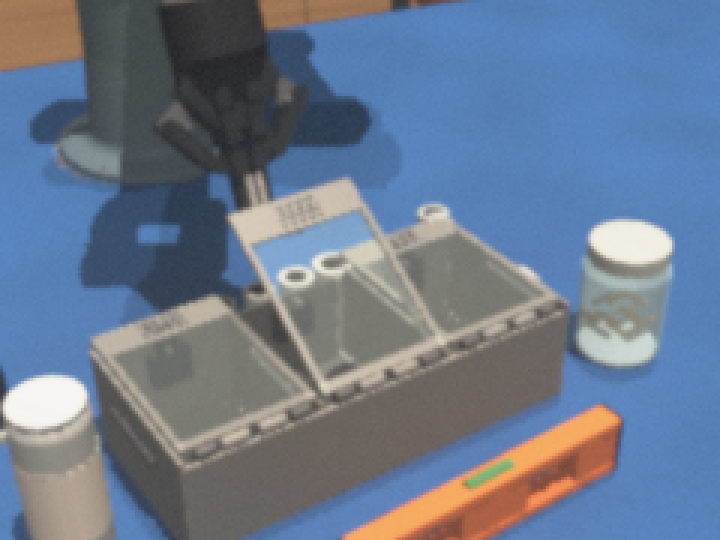

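```bash
cat > traj.py <<'E'
from h import *
import sys
a=np.radians(70); d=np.array([np.cos(a),-np.sin(a)]); m=np.array([np.sin(a),np.cos(a)])
T0=np.array([-186.2,146.1])
H=np.array([0,86.])
for th in list(np.arange(.55,1.76,.1))+[1.75]:
    u=np.array([-np.cos(th),np.sin(th)]);n=np.array([np.sin(th),np.cos(th)])
    C=H+155*u-7*n
    P1=C+30*d
    # tip corner against the underside at r=128
    P2=H+128*u
    P=P1 if (P1-P2)@n<0 else P2 
    q=P-19*d-11*m-T0
    print(round(th,2),'depth',round((P1-H)@n,1),round((P1-H)@u),'y,z',(q@m).round(1),(q@d).round(1))
E
python3 traj.py
```

```text
0.55 depth -25.7 132 y,z 41.5 14.2
0.65 depth -23.2 130 y,z 53.7 4.6
0.75 depth -20.6 128 y,z 66.7 -3.7
0.85 depth -17.9 127 y,z 80.6 -10.7
0.95 depth -15.1 126 y,z 95.1 -16.3
1.05 depth -12.1 125 y,z 110.0 -20.4
1.15 depth -9.2 125 y,z 125.3 -22.9
1.25 depth -6.2 125 y,z 140.8 -24.0
1.35 depth -3.2 125 y,z 156.3 -23.5
1.45 depth -0.2 126 y,z 171.7 -21.4
1.55 depth 2.7 127 y,z 184.7 -20.0
1.65 depth 5.5 128 y,z 196.6 -15.3
1.75 depth 8.1 129 y,z 207.9 -9.4
1.75 depth 8.1 129 y,z 207.9 -9.4
```

>>> {"name": "apply_moves", "arguments": {"increments": [[[0, 15, 10], [0, 0, 0], -1], [[0, 30, 14], [0, 0, 0], -1], [[0, 41, 14], [0, 0, 0], -1], [[0, 48, 9], [0, 0, 0], -1], [[0, 54, 4], [0, 0, 0], -1], [[0, 60, 0], [0, 0, 0], -1], [[0, 67, -4], [0, 0, 0], -1], [[0, 74, -7], [0, 0, 0], -1], [[0, 81, -11], [0, 0, 0], -1], [[0, 88, -14], [0, 0, 0], -1], [[0, 95, -16], [0, 0, 0], -1], [[0, 110, -20], [0, 0, 0], -1], [[0, 125, -23], [0, 0, 0], -1], [[0, 133, -24], [0, 0, 0], -1], [[0, 141, -24], [0, 0, 0], -1], [[0, 141, -24], [0, 0, 0], -1]]}}

```text
clock: 9.9
ee_pos: [0.5534, 0.0177, 0.218]
eef_rot: [2.79, -0.003, 1.765]
ft_force: [1.1, -1.1, 0.7]
finger_gap: -0.002
```

```bash
python3 st.py
python3 - <<'E'
from h import *
q=shot('scene','s5.png')
b=q['frame'][90:270,170:410][:,:,::-1];cv2.imwrite('pics/c5.png',cv2.resize(b,None,fx=3,fy=3,interpolation=3))
E
```

```text
9.9 [0.55336043 0.01767643 0.2179851 ] [ 2.79016342 -0.00307369  1.76499477] [-0.24 -0.13  2.04  0.19  0.92 -2.09] [ 1.1 -1.1  0.7]
TCP in hinge frame [-59.7  -3.3 218. ] front tip corner [-42.8  -3.4 203.9] axes
 [[ 0.01   0.939  0.344]
 [ 1.    -0.011 -0.001]
 [ 0.003  0.344 -0.939]]
```

View pics/c5.png

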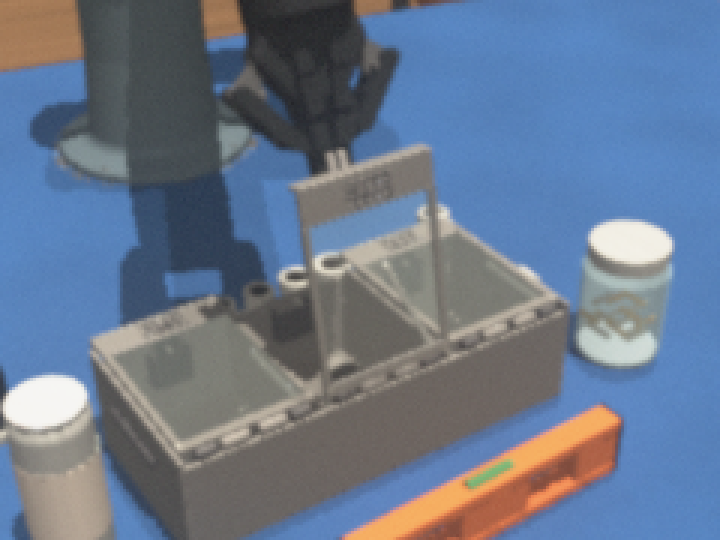

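>>> {"name": "apply_moves", "arguments": {"increments": [[[0, 8, 0], [0, 0, 0], -1], [[0, 16, 1], [0, 0, 0], -1], [[0, 24, 2], [0, 0, 0], -1], [[0, 31, 3], [0, 0, 0], -1], [[0, 38, 4], [0, 0, 0], -1], [[0, 44, 5], [0, 0, 0], -1], [[0, 50, 7], [0, 0, 0], -1], [[0, 56, 9], [0, 0, 0], -1], [[0, 61, 12], [0, 0, 0], -1], [[0, 65, 14], [0, 0, 0], -1], [[0, 65, 14], [0, 0, 0], -1]]}}

```text
clock: 10.87
ee_pos: [0.6094, 0.0274, 0.2214]
eef_rot: [2.818, -0.001, 1.769]
ft_force: [-34.5, -21.3, 5.0]
finger_gap: 0.002
```

>>> {"name": "apply_moves", "arguments": {"increments": [[[0, -8, 0], [0, 0, 0], -1], [[0, -8, 0], [0, 0, 0], -1]]}}

```text
clock: 11.03
ee_pos: [0.6069, 0.027, 0.2212]
eef_rot: [2.799, -0.002, 1.764]
ft_force: [-8.5, -8.4, -2.4]
finger_gap: -0.0
```

```bash
python3 st.py
python3 - <<'E'
from h import *
q=shot('scene','s6.png');p=shot('top','t6.png')
b=q['frame'][70:250,170:410][:,:,::-1];cv2.imwrite('pics/c6.png',cv2.resize(b,None,fx=3,fy=3,interpolation=3))
b=p['frame'][140:300,180:400][:,:,::-1];cv2.imwrite('pics/d6.png',cv2.resize(b,None,fx=3,fy=3,interpolation=3))
E
```

```text
11.0333 [0.60693192 0.02698941 0.22120715] [ 2.79884163e+00 -1.69813042e-03  1.76429188e+00] [-0.19  0.01  1.9   0.16  0.92 -2.03] [-8.5 -8.4 -2.4]
TCP in hinge frame [ -5.3  -5.1 221.2] front tip corner [ 11.4  -5.2 207. ] axes
 [[ 0.011  0.942  0.336]
 [ 1.    -0.011 -0.002]
 [ 0.002  0.336 -0.942]]
```

View pics/c6.png

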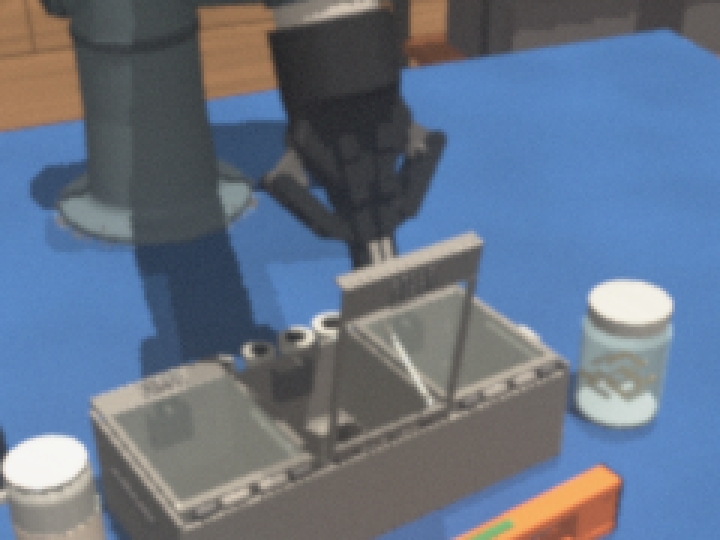

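View pics/d6.png

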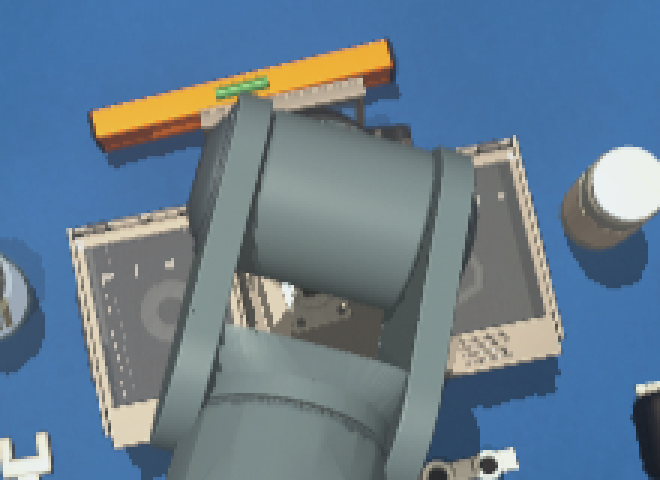

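>>> {"name": "apply_moves", "arguments": {"increments": [[[0, -10, 0], [0, 0, 0], -1], [[0, -35, -20], [0, 0, 0], -1], [[0, -70, -50], [0, 0, 0], -1], [[0, -110, -80], [0, 0, 0], -1], [[0, -150, -100], [0, 0, 0], -1], [[0, -170, -120], [0, 0, 0], -1], [[0, -170, -120], [0, 0, 0], -1]]}}

```text
clock: 11.72
ee_pos: [0.4104, -0.0109, 0.2838]
eef_rot: [2.781, 0.005, 1.763]
ft_force: [-0.2, 0.1, 0.9]
finger_gap: 0.003
```

```bash
python3 st.py
python3 - <<'E'
from h import *
from scipy.optimize import minimize_scalar
q=shot('scene','s7.png');p=shot('top','t7.png')
v=np.load('pose.npy');c,s=np.cos(v[2]),np.sin(v[2])
def lip(th,y=0,r=141,t=4):
    x=-r*np.cos(th)+t*np.sin(th);z=86+r*np.sin(th)+t*np.cos(th)
    return np.array([v[0]+(c*x/1e3-s*y),v[1]+s*x/1e3+c*y,z/1e3])
for n,k in(('scene',q),('top',p)):
    for th in(1.55,1.65,1.7,1.75): print(n,th,np.round(proj(k,lip(th)),1),'edge corners',np.round([proj(k,lip(th,e,155)) for e in(.052,-.052)],1).tolist())
    print([(np.round(d['xy'],1).tolist(),round(d['confidence'],2)) for d in bot.spot_point(k,'lid_mid_lip')[:2]])
b=q['frame'][70:250,170:410][:,:,::-1];cv2.imwrite('pics/c7.png',cv2.resize(b,None,fx=3,fy=3,interpolation=3))
b=p['frame'][140:300,180:400][:,:,::-1];cv2.imwrite('pics/d7.png',cv2.resize(b,None,fx=3,fy=3,interpolation=3))
E
```

```text
11.7167 [ 0.41039232 -0.01092068  0.28375652] [2.78055704 0.00499168 1.76276444] [-0.43 -0.65  2.29  0.22  1.21 -2.24] [-0.2  0.1  0.9]
TCP in hinge frame [-205.5   -2.3  283.8] front tip corner [-188.5   -2.6  269.9] axes
 [[ 0.012  0.935  0.353]
 [ 1.    -0.01  -0.009]
 [-0.005  0.353 -0.936]]
scene 1.55 [299.7 157. ] edge corners [[322.0, 143.1], [276.0, 158.1]]
scene 1.65 [304.  160.4] edge corners [[326.8, 146.6], [280.5, 162.0]]
scene 1.7 [306.1 162.4] edge corners [[329.3, 148.7], [282.7, 164.3]]
scene 1.75 [308.2 164.6] edge corners [[331.7, 150.9], [285.0, 166.8]]
[([307.9, 161.4], 0.89)]
top 1.55 [276.8 186.7] edge corners [[249.2, 190.8], [304.3, 179.5]]
top 1.65 [275.3 179.6] edge corners [[247.6, 182.9], [302.5, 171.7]]
top 1.7 [274.6 176.2] edge corners [[246.8, 179.1], [301.6, 167.9]]
top 1.75 [273.8 172.9] edge corners [[246.1, 175.4], [300.7, 164.2]]
[([271.0, 175.0], 0.97), ([226.3, 211.0], 0.27)]
```

View pics/c7.png

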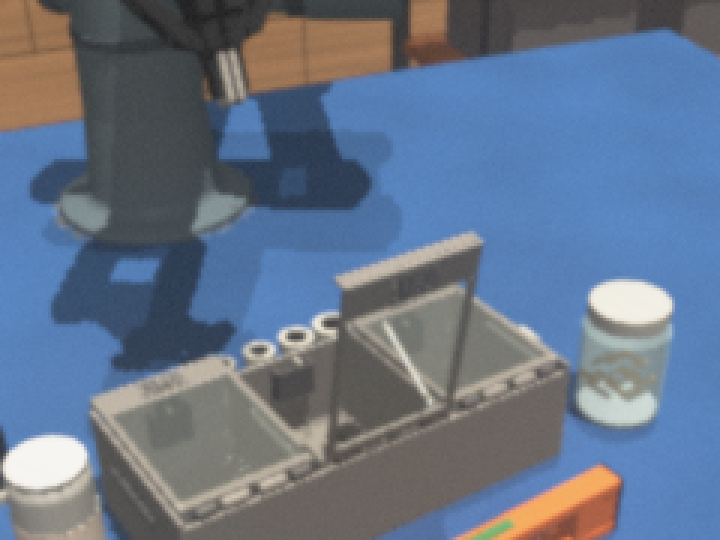

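View pics/d7.png

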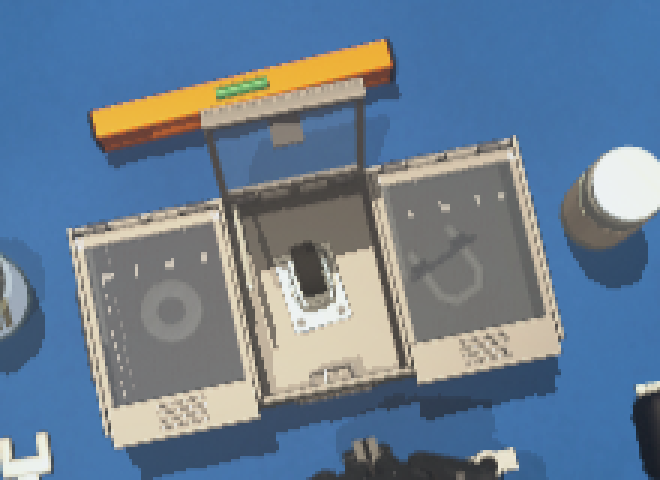

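The lid looks open and the push met a hard stop, with force rising steeply. The images put the angle at about 1.71 ± 0.03 rad, though, so I'll re-touch it gently to make sure it's on the stop.

>>> {"name": "apply_moves", "arguments": {"increments": [[[0, 20, 20], [0, 0, 0], -1], [[0, 60, 40], [0, 0, 0], -1], [[0, 100, 70], [0, 0, 0], -1], [[0, 130, 98], [0, 0, 0], -1], [[0, 148, 115], [0, 0, 0], -1], [[0, 156, 122], [0, 0, 0], -1], [[0, 160, 124], [0, 0, 0], -1], [[0, 160, 124], [0, 0, 0], -1]]}}

```text
clock: 12.58
ee_pos: [0.6019, 0.0281, 0.2132]
eef_rot: [2.797, -0.005, 1.766]
ft_force: [-0.3, 0.4, 0.5]
finger_gap: 0.0
```

```bash
python3 st.py
```

```text
12.5833 [0.60189453 0.0280928  0.21321574] [ 2.79683191 -0.0054249   1.76624244] [-0.19  0.    1.92  0.17  0.91 -2.04] [-0.3  0.4  0.5]
TCP in hinge frame [-10.   -3.  213.2] front tip corner [  6.8  -3.  199.1] axes
 [[ 0.009  0.941  0.338]
 [ 1.    -0.01   0.002]
 [ 0.005  0.338 -0.941]]
```

>>> {"name": "apply_moves", "arguments": {"increments": [[[0, 2, 0], [0, 0, 0], -1], [[0, 4, 0], [0, 0, 0], -1], [[0, 4, 0], [0, 0, 0], -1]]}}

```text
clock: 12.83
ee_pos: [0.6051, 0.0277, 0.2187]
eef_rot: [2.791, -0.003, 1.765]
ft_force: [-0.2, -0.1, -0.3]
finger_gap: 0.002
```

>>> {"name": "apply_moves", "arguments": {"increments": [[[0, 2, 0], [0, 0, 0], -1], [[0, 2, 0], [0, 0, 0], -1]]}}

```text
clock: 13.0
ee_pos: [0.606, 0.028, 0.2186]
eef_rot: [2.794, -0.003, 1.765]
ft_force: [-4.6, -1.1, 1.1]
finger_gap: 0.003
```

>>> {"name": "apply_moves", "arguments": {"increments": [[[0, 2, 0], [0, 0, 0], -1], [[0, 2, 0], [0, 0, 0], -1]]}}

```text
clock: 13.17
ee_pos: [0.6067, 0.0283, 0.2184]
eef_rot: [2.798, -0.003, 1.766]
ft_force: [-11.3, -3.4, 2.8]
finger_gap: 0.004
```

Contact came at the same place, and 0.7 mm of further travel raised the force from about 5 to 12 N. That is the stop, not the 1–2 N hinge friction. I'll back away now.

>>> {"name": "apply_moves", "arguments": {"increments": [[[0, -15, 0], [0, 0, 0], -1], [[0, -45, -25], [0, 0, 0], -1], [[0, -80, -55], [0, 0, 0], -1], [[0, -120, -85], [0, 0, 0], -1], [[0, -150, -110], [0, 0, 0], -1], [[0, -165, -125], [0, 0, 0], -1], [[0, -165, -125], [0, 0, 0], -1], [[0, -165, -125], [0, 0, 0], -1]]}}

```text
clock: 13.83
ee_pos: [0.4147, -0.0103, 0.2823]
eef_rot: [2.786, 0.0, 1.763]
ft_force: [-0.0, 0.0, -0.2]
finger_gap: 0.0
```

Run:
```python
from h import *
s=bot.sense();print(s['clock'],s['ee_pos'],s['ft_force'])
p=shot('top','t8.png');q=shot('scene','s8.png')
print([(np.round(d['xy'],1).tolist(),round(d['confidence'],2)) for d in bot.spot_point(p,'lid_mid_lip')[:1]])
a=p['frame'][130:330,150:420];b=q['frame'][100:300,140:410]
cv2.imwrite('pics/c8.png',cv2.resize(np.hstack([a,b])[:,:,::-1],None,fx=1.48,fy=1.48,interpolation=3))
```

```text
13.8333 [ 0.41468565 -0.01031402  0.28227501] [-0.03674986  0.01077627 -0.24400777]
[([270.6, 175.3], 0.68)]
```

View pics/c8.png

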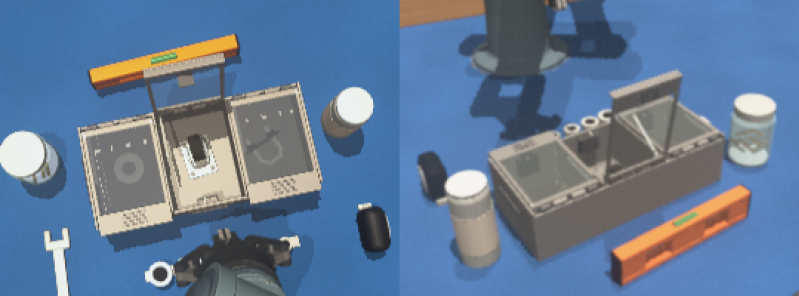

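The middle lid stands open past upright with the caster still in its bay. The side lids are shut, the bystanders haven't visibly moved, and the arm is clear.

```bash
python3 -c "
from bench import bot
print(bot.hand_in())"
```

```text
the job is handed in; nothing more can be done
None
```

The middle bay, which holds the swivel caster, is open, and I handed the job in at about 14 s. I pressed its lid at the front lip with shut fingers until it met the stop at about 11 N. Then I lifted off, let the spring raise it ajar, and pushed it back from underneath to its open stop.

**Lid angle:** the camera images read about 1.70–1.72 rad, a little under the nominal 1.75. I put the gap down to my fit of the organizer's position, which has about 0.03 rad of error. To check, I touched the lid again gently: the force rose from about 5 to 12 N in 0.7 mm at nearly the same place, so it is on its stop.

**Final pictures:** the left and right lids are shut, the caster, bearing and U-bolt are in their bays, and the loose things look unmoved. Part of the socket rail was hidden by the gripper in the top view. The force on the tool read about zero.

**What didn't go as planned:**
- **Tilt:** my first 45° tilt in front of the lid ran into joint range limits and stopped short, so I used 20° instead.
- **Push force:** the first push overran the stop and briefly read about 41 N at the wrist through the fingertips. That is well under the 120 N wrist limit; the 40 N limit is for the arm and gripper body, and I saw no sign that they touched anything.

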